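# Push the tape roll through the return-box flap

## Task

Put the roll of white tape back into the stores-return box: with the fingertips gently push it along the raised deck and in through the hanging flap until it drops into the box, then draw back so that the flap swings shut. Only push the roll, never grip it or lift it off the deck, and leave the brass plug on the deck, the round tin and the dial gauge where they are.

Things in the scene. Friction and masses are not known exactly. Their poses are not given: they have to be found in the camera images.
- return_box: stores-return box, fixed on the bench (its place varies). Origin on the bench top under the middle of the flap; x points from the infeed deck through the flap into the box, y left, z up. The closed box runs from x = 0 to 130 mm, 94 mm wide, its clear roof's top 130 mm above the bench. Inside it drops to a padded floor 4 mm above the bench
- deck (a point): middle of the infeed deck's surface, 110 mm before the flap (box x = -110 mm), axes as the box. The deck is a flat bare metal table 70 mm above the bench, box x = -220 to -4 mm, 240 mm wide, with open sides and front edge, no rims
- mouth (a point): point on the deck surface in the middle of the mouth, under the flap's hinge; axes as the box. Mouth 86 mm wide. Two guide vanes (4 mm thick, 18 mm high) on the deck narrow from y = +-88 mm at x = -62 mm to y = +-43 mm at x = -2 mm. Roof edge (x = -6 mm) and 6 mm hinge rod (50 mm above the deck) stop an upright finger at about x = -6 mm
- drop_edge (a point): middle of the deck's inner edge, 4 mm before the flap plane (box x = -4 mm), on the deck surface; a thing whose middle is pushed 10 mm or more past this edge tips over it and falls into the box
- flap (a joint): sheet-metal gravity flap, 78 mm wide and 47 mm tall, 60 g, hung from the hinge rod 50 mm above the deck, its lower edge 3 mm above the deck; 0 = hanging shut, grows (rad, to 1.45) as its lower edge swings into the box; it does not open toward the robot. No spring or catch: a thing slid against it lifts it with well under 1 N, and it falls shut by itself once nothing is under it
- roll_center (a point): centre (half-way up) of the roll of white tape, 48 mm in diameter and 19 mm high, lying flat on the deck with its axis upright (top 19 mm above the deck), about 50 g, loose; it starts about 130 to 170 mm in front of the flap and 50 to 70 mm left or right of the middle line
- plug: brass threaded plug fitting standing on the deck on the other side of the middle line, 26 mm across, 31 mm tall, loose; origin at the centre of its underside. To be left alone
- o_ring_tin: round tin, 70 mm in diameter, 26 mm high, on the bench left of the box, loose; origin at the centre of its underside. To be left alone
- gauge: small dial gauge lying face up, 85 x 69 x 21 mm, on the bench right of the box, loose; origin at the centre of its underside. To be left alone
Things that resemble listed ones, but are neither listed nor needed, are in the scene too. Leave any orange or purple look-alike of the part that bears roll_center alone.

How it is judged:
On the way, in this order (a step that is already met when the one before it is completed fails the run):
1. the roll, in the mouth, pushes the flap open (more than 0.3 rad) (value of joint flap above 0.3 rad and x of roll_center in the frame of return_box above -0.03 m and z of roll_center in the frame of return_box above 0.06 m).
2. the roll has dropped into the box (x of roll_center in the frame of return_box between -0.004 and 0.13 m and y of roll_center in the frame of return_box between -0.045 and 0.045 m and z of roll_center in the frame of return_box below 0.05 m), for 0.2 s.
At the end, for the whole second after the job is handed in: The roll lies at rest inside the box, its centre less than 50 mm above the bench; the flap hangs shut (within 0.06 rad); the brass plug, round tin and dial gauge are within 20 mm of where they were (all of step 2 and linear speed of label_roll below 0.02 m/s and value of joint flap below 0.06 rad and distance of each of plug, o_ring_tin, gauge from where it was at the start of the episode below 0.02 m); the robot touches nothing.
It fails at once if the roll is lifted (its centre more than 20 mm above its height on the deck) (height (world z) of roll_center above 0.1 m).
It fails at once if the roll is gripped or pushed hard (fingers on it with more than 15 N) (contact force between the fingers and label_roll above 15 N).
It fails at once if the brass plug is moved more than 20 mm (distance of plug from where it was at the start of the episode above 0.02 m).
It fails at once if the round tin is moved more than 20 mm (distance of o_ring_tin from where it was at the start of the episode above 0.02 m).
It fails at once if the dial gauge is moved more than 20 mm (distance of gauge from where it was at the start of the episode above 0.02 m).
It also fails if it takes over 40 s, if anything falls off the work surface, if the arm or the gripper's body presses on something with over 40 N, if the wrist force passes 120 N, or if a joint passes its speed limit or range.

## Robot

A 6-joint arm with a two-finger parallel gripper is mounted at the origin on a cart in front of the work surface, level with it; the furniture and walls round the work are solid. World frame = base frame: x ahead of the robot, y to its left, z up, the work surface at z = 0. Lengths are in m, angles in rad, forces in N, time in s.
With the tool pointing down it reaches from about 0.35 to 0.85 m from the base axis. Payload 8.1 kg.
Tool frame: the origin (TCP) lies midway between the tips of the shut fingers; the grasp point (between the pads) lies 19 mm behind it; z points along the fingers, y is the line along which they close (so a half turn about z gives the same grasp; the last joint's range is limited). The gripper opens to 93 mm and grips with 3 to 60 N. Pads are 15 mm wide; open, the fingers measure 128 mm over their backs; the gripper's body (75 mm by 188 mm) begins 65 mm behind the grasp point.
Start: joints at [1.076, 0.13, 1.488, -0, 1.523, -0.085], TCP at [0.239, 0.55, 0.219] pointing down, gripper open.
Joint ranges: [-2.96, 2.96], [-0.89, 2.26], [0.02, 2.5], [-1.34, 4.48], [0, 2.73], [-2.66, 2.66]. Speed limits (rad/s): [2.39, 2.39, 2.79, 3.14, 3.14, 3.14].

## Interface

Orientations are given as [roll, pitch, yaw] about the fixed x, y, z axes, in that order (R = Rz(yaw) Ry(pitch) Rx(roll)).
In Python, from cell import ctrl, viewer gives the robot as it stands.
- The arm moves only by the shell command python3 -m creep 'ROWS' [OPENING] [FORCE]. ROWS is JSON, a list of rows, each an object of numbers: "x", "y", "z": the shift along the tool's x, y, z in units of 0.1 m (1.0 is 0.1 m); "wx", "wy", "wz": the turn, a rotation vector about the tool's x, y, z in units of 0.08 rad (1.0 is 0.08 rad). A call has 1 to 20 rows; each row shifts and turns the commanded pose from where the row before left it, along the tool's axes as they then stand; what a row does not reach is not made up. A row lasts 1/10 s, in which the tool goes at most 50 mm and 8.59 degrees, less where a joint would pass 70% of its speed; a pose out of reach is approached as far as the arm can. A call with a number of a shift or a turn outside -1 to 1 is refused whole. A call with a gripper value outside its range is refused whole. OPENING is the opening, from -1 (shut) to 1 (fully open), set as the call begins (- or left out, the last holds). The fingers move at their own pace and stop on an object; FORCE is the grip in N (left out, the last holds). Time passes only in rows, so rows that do not move let the fingers close. It gives the time, the measured TCP pose, the force and the opening at its end, in the units of the state.
- ctrl.get_obs(): the state, without advancing time (a new reading comes with each control period).
- viewer.camera(name): name is "scene" or "top" or "wrist"; returns (picture, depth): 480x640x3 uint8, blue, green, red; 480x640 float32, m along the optical axis (not along the pixel's ray), 0 where there is no reading.
- viewer.get_calibration(name): a dict with "camera_matrix" (3x3 intrinsics, pixels), "R" (3x3) and "t" (3): a world point X has camera coordinates R X + t; the wrist camera has in their place "mount" (4x4, takes a point from camera to tool coordinates, whose origin is the TCP and whose axes are the flange's). Camera axes: x right, y down, z forward; pixel columns grow to the right and rows downward; lengths in m; the calibration is good to about 2 mm. The wrist camera is an equidistant fisheye: a pixel r from the principal point sees the ray r / f radians off the axis. A picture is of the moment at which its call begins: read the wrist's pose just before it. get_calibration takes no time and is no camera call.
- ctrl.hand_in(): hands the job in, once; it reports no verdict.
The state is a dict: "clock": time; "qpos": joint angles; "joint_velocities": joint speeds; "joint_efforts": joint torques, N m; "ee_pos": TCP position; "eef_rot": TCP orientation; "force": force on the tool from outside, world axes, zero at the start; "ft_torque": the same for the moment, N m; "gripper_width": finger opening in m.
Only numpy, scipy, OpenCV 4.12 (cv2) and the standard library are available. Lean on these libraries where they do the work, as an engineer would, in place of code of your own. Each camera call takes 0.05 s, during which the arm holds its last target. There are 200 camera calls.

## Working session

There is one attempt and no reset: what is moved stays moved. The work goes in short steps, Python scripts to look and compute and a shell command to move; the robot and the scene stay as the last step left them, time stands still between calls to the robot, and variables do not carry over. Pictures are saved under pics/ and viewed, on a budget of 10 in all, crops included, one or two more only if the job needs it, and the job is handed in when it is done.

```bash
mkdir -p pics
cat > h.py <<'E'
import numpy as np, cv2
from cell import ctrl, viewer
def snap(n,f):
    im,d=viewer.camera(n); cv2.imwrite(f'pics/{f}.png',im); np.save(f'pics/{f}.npy',d); return im,d
def px(n,d,u,v,z=None):
    c=viewer.get_calibration(n);K=np.array(c['camera_matrix']);R=np.array(c['R']);t=np.array(c['t'])
    r=np.linalg.inv(K)@[u,v,1]
    if z is None:
        dd=np.median(d[int(v)-1:int(v)+2,int(u)-1:int(u)+2]); return R.T@(r*dd-t)
    o=-R.T@t; w=R.T@r; return o+w*(z-o[2])/w[2]
E
python3 - <<'E'
from h import *
snap('top','top1');snap('scene','sc1')
o=ctrl.get_obs();print(o['ee_pos'],o['eef_rot'],o['clock'],o['gripper_width'])
E
```

```text
[0.23880142 0.54987787 0.21767966] [-3.13994176e+00 -1.14042029e-04  2.73178463e+00] 0.1 0.09299399187972687
```

View pics/top1.png

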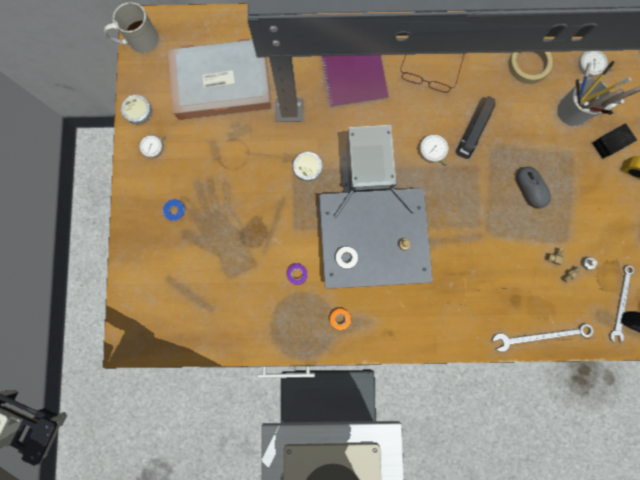

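View pics/sc1.png

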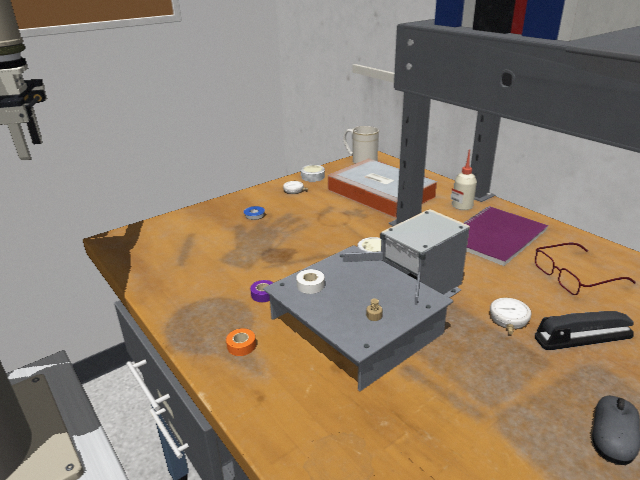

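Top view: the white roll at (346,257) lies on the deck. The look-alikes are purple (297,273), orange (340,319) and blue (174,210), all on the bench. The plug is at (404,244) and the box at (372,157). The white one on the deck fits the description, and I'll confirm it in a crop.

Run:
```python
from h import *
im=cv2.imread('pics/top1.png');d=np.load('pics/top1.npy')
cv2.imwrite('pics/crop1.png',cv2.resize(im[110:300,280:450],None,fx=3,fy=3,interpolation=cv2.INTER_CUBIC))
for n,u,v,z in [('roll',346,257,.089),('plug',404,244,.095),('dFL',320,194,.07),('dFR',424.5,188,.07),('dNR',430.5,282,.07),('dNL',326,288,.07),('boxFL',350,127,.13),('boxFR',391,125,.13),('boxNR',395,186,.13),('boxNL',354,187,.13),('tin',307,166,.026),('gauge',434,148,.021)]:
    print(n,px('top',d,u,v,z).round(4),px('top',d,u,v).round(3))
# white blob
m=((im.min(2)>190)).astype(np.uint8); m[:230]=0;m[280:]=0;m[:,:325]=0;m[:,370:]=0
v,u=np.nonzero(m);uc,vc=(u.min()+u.max())/2,(v.min()+v.max())/2;print(uc,vc,np.ptp(u),np.ptp(v),px('top',d,uc,vc,.089))
```

```text
roll [ 0.52   -0.0379  0.089 ] [ 0.522 -0.039  0.068]
plug [ 0.5459 -0.1658  0.095 ] [ 0.545 -0.165  0.1  ]
dFL [0.6676 0.0169 0.07  ] [0.668 0.017 0.068]
dFR [ 0.6771 -0.2225  0.07  ] [ 0.694 -0.237  0.001]
dNR [ 0.4628 -0.2252  0.07  ] [ 0.463 -0.227  0.064]
dNL [0.4535 0.0073 0.07  ] [0.454 0.007 0.068]
boxFL [ 0.8041 -0.052   0.13  ] [ 0.805 -0.052  0.126]
boxFR [ 0.8069 -0.1427  0.13  ] [ 0.856 -0.163  0.   ]
boxNR [ 0.6685 -0.1459  0.13  ] [ 0.701 -0.167 -0.003]
boxNL [ 0.668  -0.0571  0.13  ] [ 0.67  -0.058  0.121]
tin [0.7471 0.047  0.026 ] [0.747 0.047 0.026]
gauge [ 0.7875 -0.2609  0.021 ] [ 0.787 -0.261  0.022]
346.5 257.0 21 20 [ 0.51997639 -0.03902934  0.089     ]
```

View pics/crop1.png

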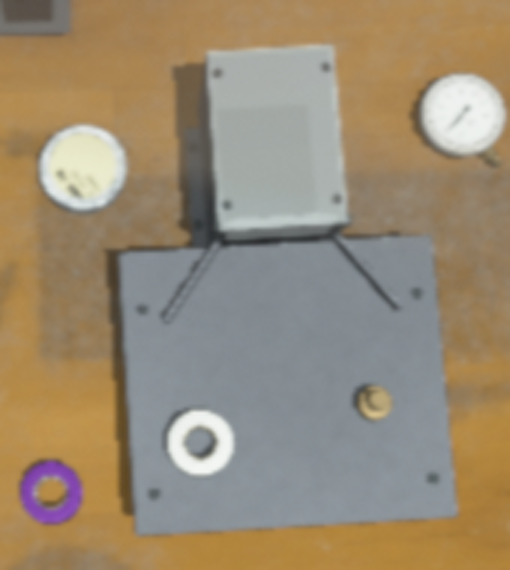

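The crop shows the white roll with its hollow core at (201,441) on the deck, left of the middle line. The brass plug is at (374,401) on the right. So the box is at about (0.675, -0.102) with yaw 0.04, and the roll is at box (-152, +69) mm. I'll push with the fingers 30 mm apart as a cradle: turn the tool first, then go behind the roll.

```bash
python3 -m creep '[{"wz":-0.94},{"wz":-0.94},{"wz":-0.94},{"wz":-0.94},{"wz":-0.94},{"wz":-0.94}]' -0.355
python3 -m creep '[{"x":-0.06,"y":-0.16},{"x":-0.12,"y":-0.33},{"x":-0.12,"y":-0.33},{"x":-0.12,"y":-0.33},{"x":-0.12,"y":-0.33},{"x":-0.12,"y":-0.33},{"x":-0.12,"y":-0.33},{"x":-0.12,"y":-0.33},{"x":-0.12,"y":-0.33},{"x":-0.12,"y":-0.33},{"x":-0.12,"y":-0.33},{"x":-0.12,"y":-0.33},{"x":-0.12,"y":-0.33},{"x":-0.12,"y":-0.33},{"x":-0.12,"y":-0.33},{"x":-0.12,"y":-0.33},{"x":-0.12,"y":-0.33},{"x":-0.12,"y":-0.33},{"x":-0.06,"y":-0.16},{}]'
```

```text
validation failed for argument at $[0]...
validation failed for argument at $[0]...
```

The rows seem to need all six keys. I'll try that with one row.

```bash
python3 -m creep '[{"x":0,"y":0,"z":0,"wx":0,"wy":0,"wz":-0.94},{"x":0,"y":0,"z":0,"wx":0,"wy":0,"wz":-0.94},{"x":0,"y":0,"z":0,"wx":0,"wy":0,"wz":-0.94},{"x":0,"y":0,"z":0,"wx":0,"wy":0,"wz":-0.94},{"x":0,"y":0,"z":0,"wx":0,"wy":0,"wz":-0.94},{"x":0,"y":0,"z":0,"wx":0,"wy":0,"wz":0}]'
python3 -m creep '[{"x":-0.2,"y":-0.4,"z":0,"wx":0,"wy":0,"wz":0},{"x":-0.16,"y":-0.4,"z":0,"wx":0,"wy":0,"wz":0},{"x":-0.16,"y":-0.4,"z":0,"wx":0,"wy":0,"wz":0},{"x":-0.16,"y":-0.4,"z":0,"wx":0,"wy":0,"wz":0},{"x":-0.16,"y":-0.4,"z":0,"wx":0,"wy":0,"wz":0},{"x":-0.16,"y":-0.4,"z":0,"wx":0,"wy":0,"wz":0},{"x":-0.16,"y":-0.4,"z":0,"wx":0,"wy":0,"wz":0},{"x":-0.16,"y":-0.4,"z":0,"wx":0,"wy":0,"wz":0},{"x":-0.16,"y":-0.4,"z":0,"wx":0,"wy":0,"wz":0},{"x":-0.16,"y":-0.4,"z":0,"wx":0,"wy":0,"wz":0},{"x":-0.16,"y":-0.4,"z":0,"wx":0,"wy":0,"wz":0},{"x":-0.16,"y":-0.4,"z":0,"wx":0,"wy":0,"wz":0},{"x":-0.16,"y":-0.4,"z":0,"wx":0,"wy":0,"wz":0},{"x":0,"y":-0.4,"z":0,"wx":0,"wy":0,"wz":0},{"x":0,"y":-0.4,"z":0,"wx":0,"wy":0,"wz":0},{"x":0,"y":0,"z":0,"wx":0,"wy":0,"wz":0},{"x":0,"y":0,"z":0,"wx":0,"wy":0,"wz":0}]'
```

```text
clock: 0.8
ee_pos: [0.2389, 0.5501, 0.2181]
eef_rot: [-3.141, -0.001, -3.099]
force: [-0.1, -0.1, -0.1]
gripper_width: 0.0415
clock: 2.5
ee_pos: [0.4755, -0.0409, 0.2184]
eef_rot: [3.141, -0.001, -3.104]
force: [-0.4, 1.0, 0.2]
gripper_width: 0.0296
```

Exactly where I wanted it. Now down behind the roll, then check with a look.

```bash
python3 -m creep '[{"x":0,"y":0,"z":0.3,"wx":0,"wy":0,"wz":0},{"x":0,"y":0,"z":0.3,"wx":0,"wy":0,"wz":0},{"x":0,"y":0,"z":0.3,"wx":0,"wy":0,"wz":0},{"x":0,"y":0,"z":0.2,"wx":0,"wy":0,"wz":0},{"x":0,"y":0,"z":0.15,"wx":0,"wy":0,"wz":0},{"x":0,"y":0,"z":0.1,"wx":0,"wy":0,"wz":0},{"x":0,"y":0,"z":0.04,"wx":0,"wy":0,"wz":0},{"x":0,"y":0,"z":0,"wx":0,"wy":0,"wz":0}]'
python3 - <<'E'
from h import *
a,_=snap('wrist','w1');b,_=snap('scene','s2')
cv2.imwrite('pics/c2.png',np.vstack([cv2.resize(a[:, :],(560,420)),cv2.resize(b[230:390,220:480],(290,178))[:, :].copy() if 0 else np.zeros((1,560,3),np.uint8)]))
E
```

```text
clock: 3.3
ee_pos: [0.4756, -0.0397, 0.0795]
eef_rot: [3.141, -0.0, -3.1]
force: [-0.6, -0.0, 0.2]
gripper_width: 0.0303
```

View pics/w1.png

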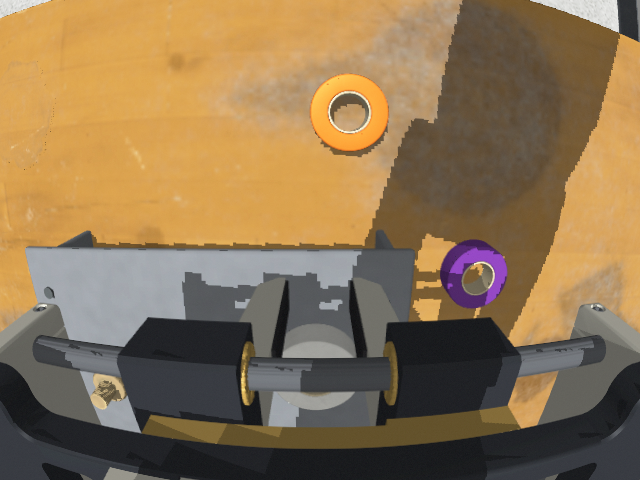

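The wrist view (image down = into the box) shows the roll at (317,365), centred between the fingers at (267,320) and (370,320). The plug at (107,390) is well clear. I'll make contact slowly, then push diagonally toward the middle line.

```bash
python3 -m creep '[{"x":-0.04,"y":0,"z":0,"wx":0,"wy":0,"wz":0},{"x":-0.04,"y":0,"z":0,"wx":0,"wy":0,"wz":0},{"x":-0.04,"y":0,"z":0,"wx":0,"wy":0,"wz":0},{"x":-0.04,"y":0,"z":0,"wx":0,"wy":0,"wz":0},{"x":-0.04,"y":0,"z":0,"wx":0,"wy":0,"wz":0},{"x":-0.05,"y":-0.02,"z":0,"wx":0,"wy":0,"wz":0},{"x":-0.06,"y":-0.03,"z":0,"wx":0,"wy":0,"wz":0},{"x":-0.06,"y":-0.03,"z":0,"wx":0,"wy":0,"wz":0},{"x":-0.06,"y":-0.03,"z":0,"wx":0,"wy":0,"wz":0},{"x":-0.06,"y":-0.03,"z":0,"wx":0,"wy":0,"wz":0},{"x":-0.06,"y":-0.03,"z":0,"wx":0,"wy":0,"wz":0},{"x":-0.06,"y":-0.03,"z":0,"wx":0,"wy":0,"wz":0},{"x":-0.06,"y":-0.03,"z":0,"wx":0,"wy":0,"wz":0},{"x":-0.06,"y":-0.03,"z":0,"wx":0,"wy":0,"wz":0},{"x":-0.06,"y":-0.03,"z":0,"wx":0,"wy":0,"wz":0},{"x":-0.04,"y":-0.02,"z":0,"wx":0,"wy":0,"wz":0},{"x":-0.02,"y":-0.01,"z":0,"wx":0,"wy":0,"wz":0},{"x":0,"y":0,"z":0,"wx":0,"wy":0,"wz":0}]'
python3 - <<'E'
from h import *
p=ctrl.get_obs()['ee_pos'];y=.04;v=np.array(p[:2])-[.675,-.102]
print('box',v@[np.cos(y),np.sin(y)],v@[-np.sin(y),np.cos(y)])
b,_=snap('scene','s3');cv2.imwrite('pics/c3.png',cv2.resize(b[200:400,240:500],None,fx=3,fy=3,interpolation=cv2.INTER_CUBIC))
E
```

```text
clock: 5.2
ee_pos: [0.5622, -0.069, 0.0796]
eef_rot: [-3.142, 0.0, -3.1]
force: [0.5, -0.6, -0.2]
gripper_width: 0.0304
box -0.11143489776783051 0.03753104018672776
```

View pics/c3.png

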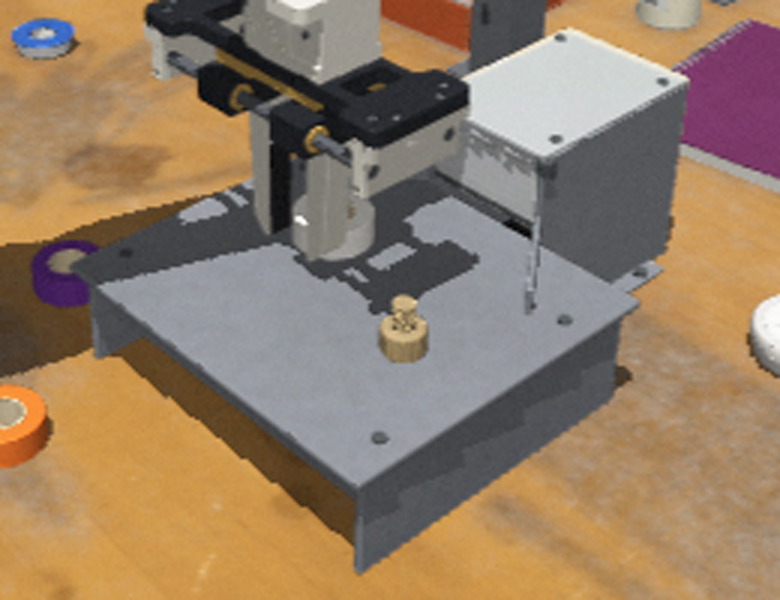

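The roll sits in the cradle at crop (345,225), and the plug and vanes are clear. I'll keep going diagonally until it's nearly centred, just short of the flap.

```bash
python3 -m creep '[{"x":-0.04,"y":-0.02,"z":0,"wx":0,"wy":0,"wz":0},{"x":-0.05,"y":-0.03,"z":0,"wx":0,"wy":0,"wz":0},{"x":-0.05,"y":-0.03,"z":0,"wx":0,"wy":0,"wz":0},{"x":-0.05,"y":-0.03,"z":0,"wx":0,"wy":0,"wz":0},{"x":-0.05,"y":-0.03,"z":0,"wx":0,"wy":0,"wz":0},{"x":-0.05,"y":-0.03,"z":0,"wx":0,"wy":0,"wz":0},{"x":-0.05,"y":-0.03,"z":0,"wx":0,"wy":0,"wz":0},{"x":-0.05,"y":-0.03,"z":0,"wx":0,"wy":0,"wz":0},{"x":-0.05,"y":-0.03,"z":0,"wx":0,"wy":0,"wz":0},{"x":-0.05,"y":-0.03,"z":0,"wx":0,"wy":0,"wz":0},{"x":-0.05,"y":-0.03,"z":0,"wx":0,"wy":0,"wz":0},{"x":-0.04,"y":-0.02,"z":0,"wx":0,"wy":0,"wz":0},{"x":-0.02,"y":-0.01,"z":0,"wx":0,"wy":0,"wz":0},{"x":0,"y":0,"z":0,"wx":0,"wy":0,"wz":0}]'
python3 - <<'E'
from h import *
p=ctrl.get_obs()['ee_pos'];y=.04;v=np.array(p[:2])-[.675,-.102]
print('box',v@[np.cos(y),np.sin(y)],v@[-np.sin(y),np.cos(y)])
b,_=snap('scene','s4');t,_=snap('top','t4')
cv2.imwrite('pics/c4.png',np.hstack([cv2.resize(b[200:330,300:480],(396*1,286)),cv2.resize(t[110:240,310:440],(390,286))]))
E
```

```text
clock: 6.65
ee_pos: [0.6236, -0.1014, 0.0796]
eef_rot: [-3.142, 0.0, -3.1]
force: [-0.4, 0.1, -0.3]
gripper_width: 0.0302
box -0.05134006499800073 0.0026312114004641224
```

View pics/c4.png

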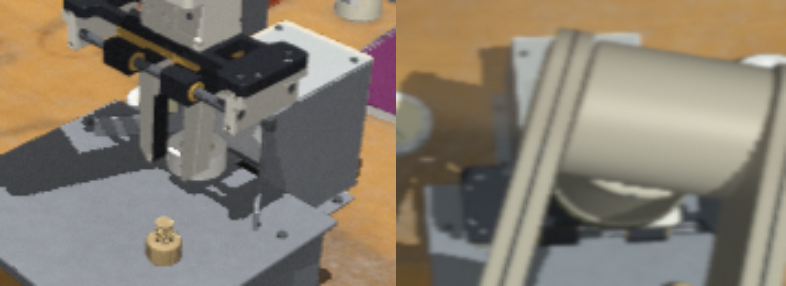

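The roll is still in the cradle at left crop (195,160), with the tool on the middle line. Now straight in, slowly, stopping short of the hinge rod.

```bash
python3 -m creep '[{"x":-0.04,"y":-0.01,"z":0,"wx":0,"wy":0,"wz":0},{"x":-0.04,"y":-0.01,"z":0,"wx":0,"wy":0,"wz":0},{"x":-0.04,"y":0,"z":0,"wx":0,"wy":0,"wz":0},{"x":-0.04,"y":0,"z":0,"wx":0,"wy":0,"wz":0},{"x":-0.04,"y":0,"z":0,"wx":0,"wy":0,"wz":0},{"x":-0.04,"y":0,"z":0,"wx":0,"wy":0,"wz":0},{"x":-0.04,"y":0,"z":0,"wx":0,"wy":0,"wz":0},{"x":-0.03,"y":0,"z":0,"wx":0,"wy":0,"wz":0},{"x":-0.02,"y":0,"z":0,"wx":0,"wy":0,"wz":0},{"x":-0.01,"y":0,"z":0,"wx":0,"wy":0,"wz":0},{"x":0,"y":0,"z":0,"wx":0,"wy":0,"wz":0},{"x":0,"y":0,"z":0,"wx":0,"wy":0,"wz":0}]'
python3 - <<'E'
from h import *
p=ctrl.get_obs()['ee_pos'];y=.04;v=np.array(p[:2])-[.675,-.102]
print('box',v@[np.cos(y),np.sin(y)],v@[-np.sin(y),np.cos(y)])
b,_=snap('scene','s5');t,_=snap('wrist','w5')
cv2.imwrite('pics/c5.png',np.hstack([cv2.resize(b[190:310,340:490],(450,360)),cv2.resize(t[240:480,200:440],(340,360))]))
E
```

```text
clock: 7.95
ee_pos: [0.6574, -0.1019, 0.0796]
eef_rot: [3.142, 0.0, -3.1]
force: [0.1, -0.9, 0.6]
gripper_width: 0.03
box -0.017593626466590028 0.0008171075171696425
```

View pics/c5.png

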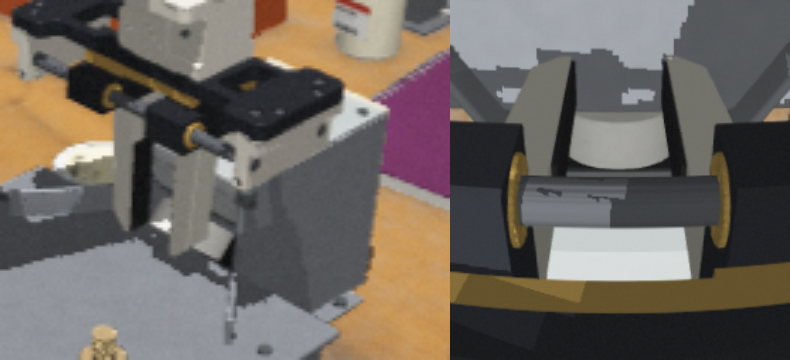

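The roll is still between the fingertips (right crop (620,145)), with the flap lifted. I'll push a few more mm and watch the force.

```bash
python3 -m creep '[{"x":-0.02,"y":0,"z":0,"wx":0,"wy":0,"wz":0},{"x":-0.01,"y":0,"z":0,"wx":0,"wy":0,"wz":0},{"x":0,"y":0,"z":0,"wx":0,"wy":0,"wz":0},{"x":0,"y":0,"z":0,"wx":0,"wy":0,"wz":0},{"x":0,"y":0,"z":0,"wx":0,"wy":0,"wz":0}]'
python3 - <<'E'
from h import *
b,_=snap('scene','s6');t,_=snap('wrist','w6')
cv2.imwrite('pics/c6.png',np.hstack([cv2.resize(b[190:310,340:490],(450,360)),cv2.resize(t[240:480,200:440],(340,360))]))
E
```

```text
clock: 8.55
ee_pos: [0.6604, -0.1018, 0.0796]
eef_rot: [-3.142, -0.0, -3.1]
force: [0.6, -0.8, 0.7]
gripper_width: 0.03
```

View pics/c6.png

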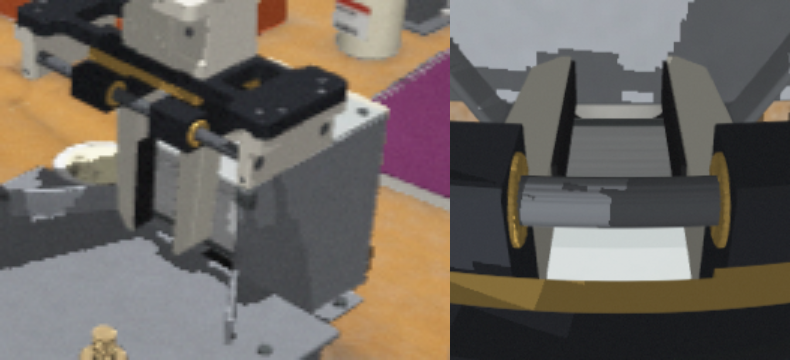

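The roll has gone from between the fingers, and the flap now shows behind them. I'll draw back, lift and check.

```bash
python3 -m creep '[{"x":0.04,"y":0,"z":0,"wx":0,"wy":0,"wz":0},{"x":0.1,"y":0,"z":0,"wx":0,"wy":0,"wz":0},{"x":0.2,"y":0,"z":0,"wx":0,"wy":0,"wz":0},{"x":0.25,"y":0,"z":0,"wx":0,"wy":0,"wz":0},{"x":0.2,"y":0,"z":-0.1,"wx":0,"wy":0,"wz":0},{"x":0.2,"y":0,"z":-0.25,"wx":0,"wy":0,"wz":0},{"x":0.2,"y":0,"z":-0.3,"wx":0,"wy":0,"wz":0},{"x":0.2,"y":0,"z":-0.3,"wx":0,"wy":0,"wz":0},{"x":0.2,"y":0,"z":-0.3,"wx":0,"wy":0,"wz":0},{"x":0.1,"y":0.2,"z":-0.2,"wx":0,"wy":0,"wz":0},{"x":0,"y":0.4,"z":0,"wx":0,"wy":0,"wz":0},{"x":0,"y":0.4,"z":0,"wx":0,"wy":0,"wz":0},{"x":0,"y":0.4,"z":0,"wx":0,"wy":0,"wz":0},{"x":0,"y":0.4,"z":0,"wx":0,"wy":0,"wz":0},{"x":0,"y":0.4,"z":0,"wx":0,"wy":0,"wz":0},{"x":0,"y":0.4,"z":0,"wx":0,"wy":0,"wz":0},{"x":0,"y":0,"z":0,"wx":0,"wy":0,"wz":0},{"x":0,"y":0,"z":0,"wx":0,"wy":0,"wz":0}]'
python3 - <<'E'
from h import *
b,_=snap('scene','s7');t,d=snap('top','t7')
cv2.imwrite('pics/c7.png',np.hstack([cv2.resize(b[190:370,260:480],(440,360)),cv2.resize(t[110:300,270:460],(360,360))]))
o=cv2.imread('pics/top1.png')
for n,(u,v) in dict(plug=(404,244),tin=(307,166),gauge=(434,148)).items():
    print(n,cv2.phaseCorrelate(*[cv2.cvtColor(i[v-20:v+20,u-20:u+20],6).astype('f') for i in (o,t)]))
E
```

```text
clock: 10.45
ee_pos: [0.4804, 0.1514, 0.2246]
eef_rot: [-3.141, -0.0, -3.098]
force: [-1.1, -0.9, -0.4]
gripper_width: 0.0299
plug ((-0.01027387845701, 0.07101859243252306), 0.9700140938162803)
tin ((-0.0040021302799360114, -0.04838023983435846), 0.9752131360769272)
gauge ((0.005925810109737029, 0.02457258322029432), 1.0027376046776773)
```

View pics/c7.png

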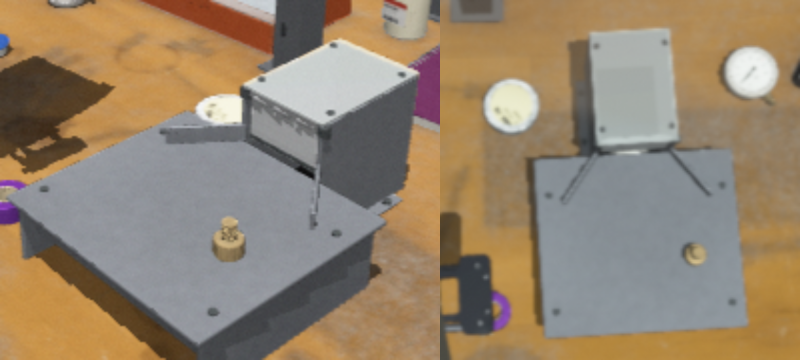

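The deck is empty, and the plug, tin and gauge haven't moved. But there is a white sliver at the mouth in the top view (crop (640,150)), so I'll enlarge the mouth.

Run:
```python
from h import *
o1=cv2.imread('pics/top1.png');o2=cv2.imread('pics/sc1.png')
b,_=snap('scene','s8');t,_=snap('top','t8')
f=lambda i:cv2.resize(i,(400,290),interpolation=cv2.INTER_CUBIC)
T=lambda i:f(i[172:205,345:402]);S=lambda i:f(i[225:290,375:455])
cv2.imwrite('pics/c8.png',np.vstack([np.hstack([T(o1),T(t)]),np.hstack([S(o2),S(b)])]))
```

```text
(no output)
```

View pics/c8.png

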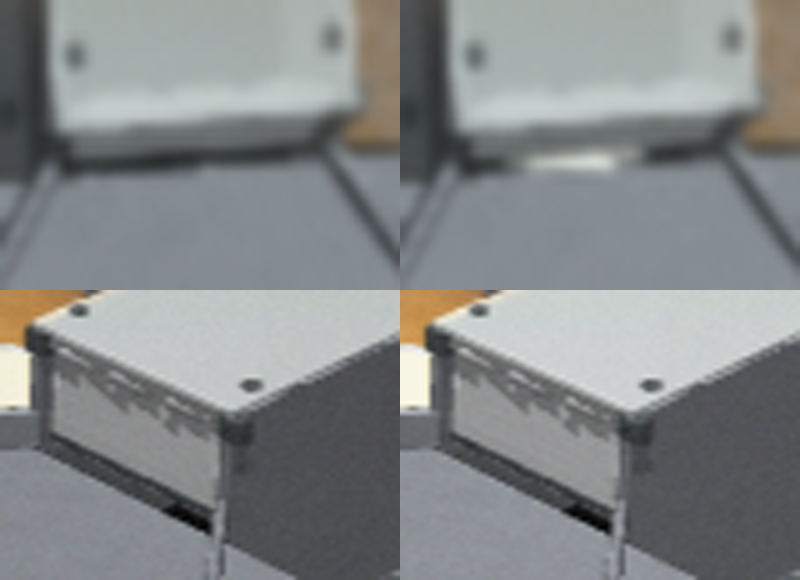

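Top view after the push shows white through the slot under the shut flap (top-right panel (570,160)). Depth there will show how low the roll lies.

Run:
```python
from h import *
d=np.load('pics/t8.npy');d1=np.load('pics/top1.npy')
for v in (189,190,191):
    for u in (365,368,371,374): print(u,v,px('top',d,u,v).round(3) if d[v,u] else 0,px('top',d1,u,v).round(3)[2])
o=ctrl.get_obs();print(o['clock'],o['force'])
for v in range(188,193): print([round(float((lambda q:q[2])( (lambda c:(np.array(c['R']).T@(np.linalg.inv(c['camera_matrix'])@[u,v,1]*d[v,u]-np.array(c['t']))))(viewer.get_calibration('top')))),3) for u in range(360,382,2)])
```

```text
365 189 [ 0.675 -0.086  0.079] 0.079
368 189 [ 0.675 -0.092  0.077] 0.081
371 189 [ 0.676 -0.1    0.075] 0.075
374 189 [ 0.682 -0.109  0.05 ] 0.005
365 190 [ 0.68  -0.088  0.048] 0.003
368 190 [ 0.675 -0.093  0.069] 0.071
371 190 [ 0.675 -0.1    0.069] 0.069
374 190 [ 0.679 -0.109  0.049] 0.005
365 191 [ 0.678 -0.088  0.048] 0.003
368 191 [ 0.673 -0.093  0.068] 0.067
371 191 [ 0.673 -0.1    0.069] 0.068
374 191 [ 0.672 -0.107  0.069] 0.067
10.65 [ 0.09424541  0.17846491 -0.69437252]
[0.087, 0.089, 0.086, 0.084, 0.087, 0.081, 0.083, 0.082, 0.078, 0.081, 0.078]
[0.081, 0.083, 0.083, 0.079, 0.077, 0.077, 0.075, 0.05, 0.042, 1.175, 0.004]
[0.035, 0.045, 0.048, 0.047, 0.051, 0.05, 0.053, 0.049, 0.041, 0.038, 0.004]
[0.036, 0.045, 0.046, 0.051, 0.069, 0.065, 0.068, 0.07, 0.07, 0.07, 0.068]
[0.073, 0.073, 0.073, 0.07, 0.069, 0.072, 0.07, 0.069, 0.064, 0.069, 0.068]
```

The slot shows a round white rim peaking at z ≈ 52 mm. That fits the roll standing on edge on the padded floor, with its centre at about 28 mm, box x ≥ 5 mm and y near 0. All the conditions look met, so I'm handing in.

```bash
python3 -c "
from h import *
print(np.abs(cv2.imread('pics/t7.png')[186:193,355:385].astype(int)-cv2.imread('pics/t8.png')[186:193,355:385]).mean())
print(ctrl.hand_in())"
```

```text
0.49523809523809526
the job is handed in; nothing more can be done
None
```

I pushed the white roll along the deck with the two fingertips 30 mm apart and in through the flap. I then drew back clear and handed in; the clock read 10.65 s at the last check. No verdict was reported.

- **Roll:** it is off the deck and inside the box. It appears to stand on edge just behind the deck's inner edge. Its rim tops out at about 52 mm, which puts its centre at about 28 mm, below the 50 mm limit. I inferred this from depth readings through the slot under the flap, not from a full view of the roll. The last two top pictures showed no change there, so it looks at rest.
- **Flap:** it looks shut, the same as in the first picture. I did not measure its angle.
- **Plug, tin and gauge:** the top pictures show no movement (under 0.1 pixel).
- **Forces:** readings at the end of each move stayed around 1 N. I did not read the force on the roll during the moves.

The first two move commands were refused because each row needed all six numbers; nothing moved.

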